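Switch off the block adapter's socket on the bench power box

TASK

Switch off the power-box socket that the large rectangular block adapter is plugged into: with the fingertips, gently press down the raised end of the rocker switch straight in front of that socket until it has tipped right over, then draw clear. Leave the other three switches on, do not touch or pull out any of the adapters and blanking caps, and leave the loose things on the box and round it where they are.

Things in the scene. Friction and masses are not known exactly. Their poses are not given: they have to be found in the camera images.
- power_box: white bench power box, fixed, 45 mm high; origin on the bench surface; it reaches from -85 to +75 mm in its x (away from the robot, turned up to 0.4 rad) and 165 mm either way in its y (left). Four sockets in a row on top at x = +35, y = +105, +35, -35, -105 mm; a black rocker switch in front of each, pivot at x = -45 mm, same y. Each socket holds one plug-in thing; the order varies
- socket1 (a point): centre of socket 1 at the box's top surface (45 mm above the bench); socket 1 is the leftmost (+y of the box), 4 the rightmost; its switch is the rocker straight in front of it, 80 mm nearer the robot (-x of the box)
- socket2 (a point): centre of socket 2 at the box's top surface (45 mm above the bench); socket 1 is the leftmost (+y of the box), 4 the rightmost; its switch is the rocker straight in front of it, 80 mm nearer the robot (-x of the box)
- socket3 (a point): centre of socket 3 at the box's top surface (45 mm above the bench); socket 1 is the leftmost (+y of the box), 4 the rightmost; its switch is the rocker straight in front of it, 80 mm nearer the robot (-x of the box)
- socket4 (a point): centre of socket 4 at the box's top surface (45 mm above the bench); socket 1 is the leftmost (+y of the box), 4 the rightmost; its switch is the rocker straight in front of it, 80 mm nearer the robot (-x of the box)
- switch1 (a joint): angle in rad of rocker switch 1, which serves socket 1: +0.22 fully on (the end near the robot, -x of the box, stands up), -0.22 fully off (that end pressed down). It starts on, between 0.15 and 0.22, and stays where it is left; about 3 N at the near end's edge moves it. Off means below -0.1, on means above 0.1
- switch1_near (a point): point on the upper face of rocker 1's near end (-x), 19 mm from the pivot and 5 mm from the end's edge, on its centre line; it moves with the rocker: 59 mm above the bench when fully on, 51 mm when fully off. The black rocker is 26 mm wide, 48 mm long (along the box's x), a shallow V whose pressed half lies level, 6 mm above the box's top; neighbouring rockers are 70 mm apart
- switch2 (a joint): angle in rad of rocker switch 2, which serves socket 2: +0.22 fully on (the end near the robot, -x of the box, stands up), -0.22 fully off (that end pressed down). It starts on, between 0.15 and 0.22, and stays where it is left; about 3 N at the near end's edge moves it. Off means below -0.1, on means above 0.1
- switch2_near (a point): point on the upper face of rocker 2's near end (-x), 19 mm from the pivot and 5 mm from the end's edge, on its centre line; it moves with the rocker: 59 mm above the bench when fully on, 51 mm when fully off. The black rocker is 26 mm wide, 48 mm long (along the box's x), a shallow V whose pressed half lies level, 6 mm above the box's top; neighbouring rockers are 70 mm apart
- switch3 (a joint): angle in rad of rocker switch 3, which serves socket 3: +0.22 fully on (the end near the robot, -x of the box, stands up), -0.22 fully off (that end pressed down). It starts on, between 0.15 and 0.22, and stays where it is left; about 3 N at the near end's edge moves it. Off means below -0.1, on means above 0.1
- switch3_near (a point): point on the upper face of rocker 3's near end (-x), 19 mm from the pivot and 5 mm from the end's edge, on its centre line; it moves with the rocker: 59 mm above the bench when fully on, 51 mm when fully off. The black rocker is 26 mm wide, 48 mm long (along the box's x), a shallow V whose pressed half lies level, 6 mm above the box's top; neighbouring rockers are 70 mm apart
- switch4 (a joint): angle in rad of rocker switch 4, which serves socket 4: +0.22 fully on (the end near the robot, -x of the box, stands up), -0.22 fully off (that end pressed down). It starts on, between 0.15 and 0.22, and stays where it is left; about 3 N at the near end's edge moves it. Off means below -0.1, on means above 0.1
- switch4_near (a point): point on the upper face of rocker 4's near end (-x), 19 mm from the pivot and 5 mm from the end's edge, on its centre line; it moves with the rocker: 59 mm above the bench when fully on, 51 mm when fully off. The black rocker is 26 mm wide, 48 mm long (along the box's x), a shallow V whose pressed half lies level, 6 mm above the box's top; neighbouring rockers are 70 mm apart
- block_adapter: the large adapter: a rectangular black block 50 x 58 x 45 mm high (58 along the box), with a flat grey patch on top, loose but plugged into a socket of the power box (11 mm deep); origin on its axis at the box's top surface, 45 mm above the bench
- round_adapter: the small adapter: an upright black cylinder 44 mm across, 40 mm high, loose but plugged into a socket of the power box (11 mm deep); origin on its axis at the box's top surface, 45 mm above the bench
- cap_a: a flat round black blanking cap 44 mm across, 4 mm high, loose but plugged into a socket of the power box (11 mm deep); origin on its axis at the box's top surface, 45 mm above the bench
- cap_b: a second, identical blanking cap, 44 mm across, 4 mm high, loose but plugged into a socket of the power box (11 mm deep); origin on its axis at the box's top surface, 45 mm above the bench
- pencil: flat carpenter's pencil, 165 x 14 x 8 mm, lying along the power box between its sockets and its switches; loose, to be left alone
- screwdriver: screwdriver lying on the bench on the robot's side of the power box; loose, to be left alone
- tape_measure: tape measure, 68 x 50 x 40 mm high, beside the left end of the power box; loose, to be left alone
- glue_bottle: glue bottle, 60 mm across, 170 mm high, behind the power box; loose, to be left alone
- screw_jar: glass jar, 68 mm across, 75 mm high, behind the power box; loose, to be left alone
- offcut: wood offcut, 130 x 42 x 20 mm high, beside the right end of the power box; loose, to be left alone
- wrench: wrench lying on the bench to the right of the offcut; loose, to be left alone

How it is judged:
On the way:
1. the fingers press the rocker in front of the block adapter's socket (((horizontal distance between block_adapter and socket1 below 0.02 m and contact force between the fingers and power_box above 0.5 N and value of joint switch1 below 0.1 rad) or (horizontal distance between block_adapter and socket2 below 0.02 m and contact force between the fingers and power_box above 0.5 N and value of joint switch2 below 0.1 rad) or (horizontal distance between block_adapter and socket3 below 0.02 m and contact force between the fingers and power_box above 0.5 N and value of joint switch3 below 0.1 rad) or (horizontal distance between block_adapter and socket4 below 0.02 m and contact force between the fingers and power_box above 0.5 N and value of joint switch4 below 0.1 rad))).
At the end, for the whole second after the job is handed in: The rocker in front of the block adapter's socket is off (below -0.1 rad), the other three are on (above 0.1 rad), both adapters and both caps are within 6 mm and every loose thing within 20 mm of where it started (((horizontal distance between block_adapter and socket1 below 0.02 m and value of joint switch1 below -0.1 rad and value of joint each of switch2, switch3, switch4 above 0.1 rad) or (horizontal distance between block_adapter and socket2 below 0.02 m and value of joint switch2 below -0.1 rad and value of joint each of switch1, switch3, switch4 above 0.1 rad) or (horizontal distance between block_adapter and socket3 below 0.02 m and value of joint switch3 below -0.1 rad and value of joint each of switch1, switch2, switch4 above 0.1 rad) or (horizontal distance between block_adapter and socket4 below 0.02 m and value of joint switch4 below -0.1 rad and value of joint each of switch1, switch2, switch3 above 0.1 rad)) and distance of each of block_adapter, round_adapter, cap_a, cap_b from where it was at the start of the episode below 0.006 m and distance of each of pencil, screwdriver, tape_measure, glue_bottle, screw_jar, offcut, wrench from where it was at the start of the episode below 0.02 m); the robot touches nothing.
It fails at once if another socket's switch was moved off its on position (to below 0.1 rad) ((not (horizontal distance between block_adapter and socket1 below 0.02 m) and not (value of joint switch1 above 0.1 rad)) or (not (horizontal distance between block_adapter and socket2 below 0.02 m) and not (value of joint switch2 above 0.1 rad)) or (not (horizontal distance between block_adapter and socket3 below 0.02 m) and not (value of joint switch3 above 0.1 rad)) or (not (horizontal distance between block_adapter and socket4 below 0.02 m) and not (value of joint switch4 above 0.1 rad))).
It fails at once if the power box or a switch was pressed with more than 30 N (contact force between any of the fingers, the arm and power_box above 30 N).
It fails at once if an adapter or cap was touched (more than 1 N) or moved by more than 6 mm (contact force between any of the fingers, the arm and block_adapter above 1 N or contact force between any of the fingers, the arm and round_adapter above 1 N or contact force between any of the fingers, the arm and cap_a above 1 N or contact force between any of the fingers, the arm and cap_b above 1 N or distance of any of block_adapter, round_adapter, cap_a, cap_b from where it was at the start of the episode above 0.006 m).
It fails at once if a loose thing was moved, carried or lifted by more than 20 mm (distance of any of pencil, screwdriver, tape_measure, glue_bottle, screw_jar, offcut, wrench from where it was at the start of the episode above 0.02 m).
It also fails if it takes over 34 s, if anything falls off the work surface, if the arm or the gripper's body presses on something with over 40 N, if the wrist force passes 120 N, or if a joint passes its speed limit or range.

ROBOT

A 6-joint arm with a two-finger parallel gripper is mounted at the origin on the work surface. World frame = base frame: x ahead of the robot, y to its left, z up, the work surface at z = 0. Lengths are in m, angles in rad, forces in N, time in s.
With the tool pointing down it reaches from about 0.275 to 0.825 m from the base axis. Payload 5.2 kg.
Tool frame: the origin (TCP) lies at the very end of the fingers, on their centre line; the grasp point (between the pads) lies 19 mm behind it; z points along the fingers, y is the line along which they close (so a half turn about z gives the same grasp; the last joint's range is limited). The gripper opens to 93 mm and grips with 3 to 60 N. Pads are 15 mm wide; open, the fingers measure 128 mm over their backs; the gripper's body (75 mm by 188 mm) begins 65 mm behind the grasp point.
Start: joints at [-1.474, 0.259, 1.535, -0, 1.348, -0.203], TCP at [0.162, -0.525, 0.219] pointing down, gripper open.
Joint ranges: [-3.14, 3.14], [-0.91, 2.08], [0.19, 2.58], [-1.22, 4.36], [0.22, 2.71], [-3.12, 3.12]. Speed limits (rad/s): [2.57, 2.57, 3.14, 3.14, 3.14, 3.14].

INTERFACE

Orientations are given as a rotation vector (axis times angle).
In Python, from rig import robot gives the robot as it stands. The module is installed in compiled form; this text tells all that it offers. Calls block until the motion is done:
- robot.goto(position, orientation): joint-space move of the TCP to a pose.
- robot.movel(position, vel=0.15, frame=None, force_limit=None): straight line of the TCP; frame=None keeps the orientation; vel is the mean speed in m/s. With force_limit (N) it stops when the force on the tool has changed by that much, and returns True; else False.
- robot.goto_joints(angles): joint-space move.
- robot.open() and robot.grab(grasp_force=None): open the fingers fully, or close them until they stop; grasp_force is the grip in N (None keeps the last).
- robot.pause(seconds).
- robot.ik(position, orientation): joint angles nearest the present ones, or None.
- robot.observe(): the state.
- robot.snapshot(name): name is "side" or "top" or "wrist"; returns the picture (400x640x3 uint8, blue, green, red); there is no depth.
- robot.camera_model(name): a dict with "fx", "fy", "cx", "cy" (pixels), "k1" (the pictures are not rectified: a ray, as slopes to the right and down, at radius r is drawn at 1 + k1 r^2 times it, then the intrinsics apply), "origin" and "rotation" of the camera in the world. Camera axes: x right, y up, looking along -z (the intrinsics and any distortion apply to the point x, -y, -z); pixel columns grow to the right and rows downward; lengths in m; the calibration is good to about 2 mm. A picture is of the moment at which its call begins: read the wrist's pose just before it. camera_model takes no time and is no camera call; for the wrist camera it gives the pose at the moment of the call.
A pose or a line that the arm cannot do raises robot.PlanningError and nothing moves.
- robot.close_job(): hands the job in; it is judged then, once.
The state is a dict: "time": time; "joint_positions": joint angles; "joint_vel": joint speeds; "tau": joint torques, N m; "tool_pos": TCP position; "ee_rot": TCP orientation; "wrist_force": force on the tool from outside, world axes, zero at the start; "ft_torque": the same for the moment, N m; "opening": finger opening in m; "grasp_force": force on a finger pad.
Only numpy, scipy, OpenCV 4.12 (cv2) and the standard library are available. Lean on these libraries where they do the work, as an engineer would, in place of code of your own. Each camera call takes 0.05 s, during which the arm holds its last target. There are 200 camera calls.

## Working session

There is one attempt and no reset: what is moved stays moved. The work goes in short steps, each a Python script; the robot and the scene stay as the last script left them, time stands still between calls to the robot, and variables do not carry over. Pictures are saved under pics/ and viewed, at most 10 in all, crops included, and the job is handed in when it is done.

```bash
mkdir -p pics; python3 - <<'E'
from rig import robot
import cv2
for n in("top","side"):
    cv2.imwrite(f"pics/{n}1.png",robot.snapshot(n)); print(n,robot.camera_model(n))
E
```

```text
top {'fx': 412.58849219741177, 'fy': 412.58849219741177, 'cx': 318.6601723325757, 'cy': 204.7838524926279, 'k1': -0.00896850279970073, 'origin': array([0.47770378, 0.01302311, 1.02740894]), 'rotation': array([ 0.07366215, -0.11328805, -1.57360257])}
side {'fx': 433.20226544350174, 'fy': 433.20226544350174, 'cx': 319.09222034166356, 'cy': 192.03258940129547, 'k1': -0.048669881368753234, 'origin': array([ 0.33853297, -0.81492364,  0.69023747]), 'rotation': array([ 0.91947306, -0.15120315, -0.33501799])}
```

View pics/top1.png

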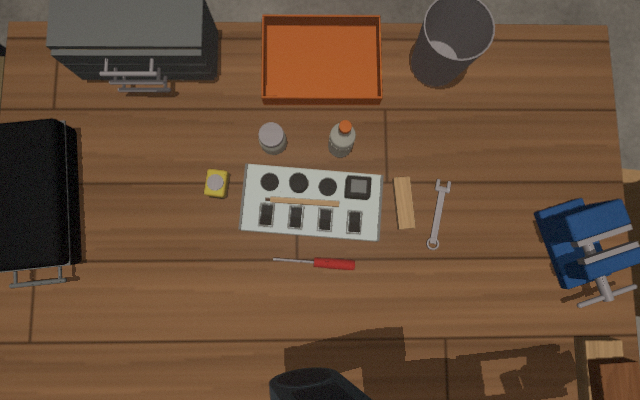

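View pics/side1.png

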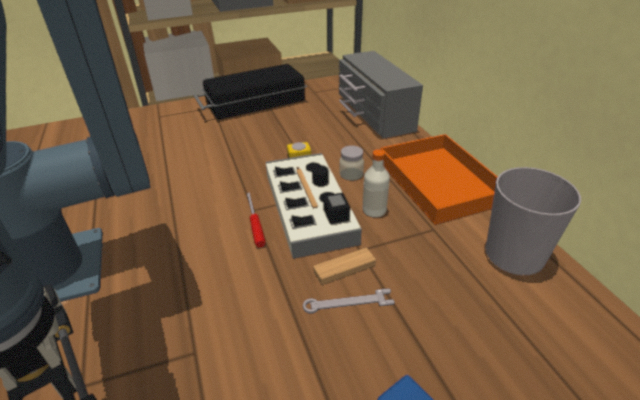

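Top view: the block adapter with its grey patch is at (358,187), which is socket 4, the rightmost. Its rocker is at about (355,222), and the pencil lies at (302,202). The side view agrees: the block is at the near, right-hand end of the box. Next I measure the box.

```bash
cat > h.py <<'E'
import numpy as np, cv2
from scipy.spatial.transform import Rotation as R
def ray(cm,uv,z):
    d=np.array([(uv[0]-cm["cx"])/cm["fx"],(uv[1]-cm["cy"])/cm["fy"]]); s=d.copy()
    for _ in range(10): s=d/(1+cm["k1"]*(s@s))
    v=R.from_rotvec(cm["rotation"]).apply([s[0],-s[1],-1]); o=cm["origin"]
    return o+v*(z-o[2])/v[2]
def proj(cm,p):
    c=R.from_rotvec(cm["rotation"]).inv().apply(np.array(p)-cm["origin"]); s=np.array([c[0],-c[1]])/-c[2]
    s=s*(1+cm["k1"]*(s@s)); return s*[cm["fx"],cm["fy"]]+[cm["cx"],cm["cy"]]
E
python3 - <<'E'
from h import *; from rig import robot
cm=robot.camera_model("top"); im=cv2.imread("pics/top1.png"); roi=(slice(155,250),slice(235,390))
g=im.min(2); m=np.zeros_like(g); m[roi]=(g[roi]>150)*255
cs=cv2.findContours(m,cv2.RETR_EXTERNAL,cv2.CHAIN_APPROX_NONE)[0]; c=max(cs,key=cv2.contourArea)
P=np.array([ray(cm,p[0],.045)[:2] for p in c],np.float32)
r=cv2.minAreaRect(P); print("box",r)
hull=np.zeros_like(g); cv2.fillPoly(hull,[cv2.convexHull(c)],255)
dk=((im.max(2)<75)&(cv2.erode(hull,np.ones((5,5)))>0)).astype(np.uint8)
n,l,st,ce=cv2.connectedComponentsWithStats(dk)
for i in range(1,n):
    if st[i,4]>40: print(st[i],ce[i].round(1),ray(cm,ce[i],.052).round(4))
E
```

```text
box ((0.6030537486076355, 0.005242899060249329), (0.3228267431259155, 0.1588715761899948), 85.0173110961914)
[290 173  18  20 278] [298.4 182.7] [0.6477 0.0363 0.052 ]
[261 174  18  17 231] [269.4 181.7] [0.6503 0.1054 0.052 ]
[345 176  26  24 338] [357.1 188.4] [ 0.6335 -0.1045  0.052 ]
[319 179  18  17 228] [327.4 186.5] [ 0.6382 -0.0331  0.052 ]
[260 205  13  20 205] [266.  214.7] [0.571 0.113 0.052]
[290 208  12  19 194] [295.5 217.1] [0.565 0.043 0.052]
[319 210  12  20 196] [324.9 219.5] [ 0.5589 -0.0265  0.052 ]
[349 212  11  20 197] [354.2 222. ] [ 0.5528 -0.0962  0.052 ]
```

Both estimates agree. The yaw is about -5°, the rocker spacing is 70 mm as it should be, and the two values for the rocker 4 pivot differ by about 1 mm: (0.5535, -0.096). I'll close the fingers, then check from above before pressing.

```bash
python3 - <<'E'
from h import *; from rig import robot
y=np.radians(-5); p=np.array([.5535,-.096])-.018*np.array([np.cos(y),np.sin(y)])
robot.grab(3)
q0=robot.observe()["joint_positions"]; best=None
for k in (0,np.pi):
    o=(R.from_euler("z",y+k)*R.from_euler("x",np.pi)).as_rotvec()
    q=robot.ik([*p,.2],o)
    print(k,None if q is None else np.round(q,2))
    if q is not None and (best is None or np.abs(q-q0).max()<best[0]): best=(np.abs(np.array(q)-q0).max(),o)
robot.goto([*p,.2],best[1]); robot.movel([*p,.085])
s=robot.observe(); print(p,s["time"],s["tool_pos"],s["opening"],s["wrist_force"])
im=robot.snapshot("side"); cm=robot.camera_model("side"); u=proj(cm,s["tool_pos"]); print(u, proj(cm,[*p,.059]))
x,yy=int(u[0]),int(u[1]); cv2.imwrite("pics/side2.png",cv2.resize(im[yy-75:yy+75,x-100:x+100],None,fx=4,fy=4,interpolation=2))
E
```

```text
0 [-0.38  0.26  1.58  0.    1.3   1.28]
3.141592653589793 [-0.38  0.26  1.58  0.    1.3  -1.86]
[ 0.5355685 -0.0944312] 4.5167 [ 0.53620538 -0.09490425  0.08574725] 0.0006979254874202563 [ 0.64417043 -0.07476888  0.27971681]
[293.85470564 209.04749847] [294.10768032 218.21193866]
```

View pics/side2.png

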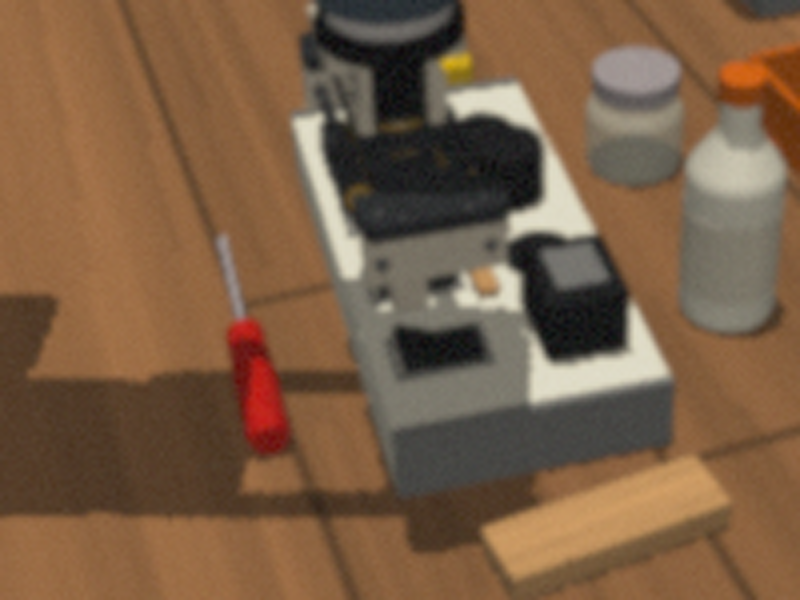

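The fingertips, at about (405,305) in the crop, hang just above the near end of rocker 4 (440,345). The rocker is still on, and the fingers are clear of the adapter. Pressing.

```bash
python3 - <<'E'
from h import *; from rig import robot
s=robot.observe(); p=s["tool_pos"][:2]
hit=robot.movel([.5356,-.0944,.0485],vel=.015,force_limit=10)
s=robot.observe(); print(hit,s["time"],s["tool_pos"],s["wrist_force"])
robot.movel([.5356,-.0944,.13],vel=.08)
robot.movel([.44,-.09,.25],vel=.15)
s=robot.observe(); print(s["time"],s["tool_pos"],s["wrist_force"])
im=robot.snapshot("side"); u=proj(robot.camera_model("side"),[.5356,-.0944,.055])
x,yy=int(u[0]),int(u[1]); cv2.imwrite("pics/side3.png",cv2.resize(im[yy-75:yy+75,x-100:x+100],None,fx=4,fy=4,interpolation=2))
E
```

```text
True 6.575 [ 0.5355071  -0.09437317  0.05124051] [-0.56694714  0.68879004  5.88148699]
8.8917 [ 0.43997729 -0.08992924  0.2492512 ] [ 0.38291009 -0.03692916  0.479571  ]
```

View pics/side3.png

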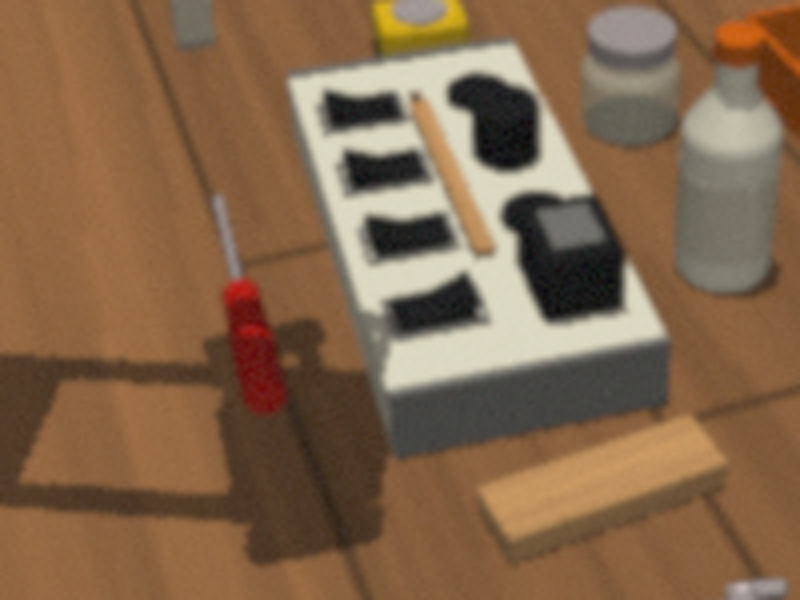

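Rocker 4 (435,305) has tipped over: its near end is down and its far end is up. The other three rockers still have their near ends up, and nothing else has moved. The press ended at 51.2 mm, which matches the 51 mm given for fully off.

```bash
python3 -c "
from rig import robot
print(robot.close_job())"
```

```text
the job is handed in; nothing more can be done
None
```

Switch 4, in front of the block adapter's socket, is off; the last picture shows the other three still on and everything else in place, and the job is handed in (no verdict was returned).

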